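# Sweep the game cubes home into their tin

### The arm

A 6-joint arm with a two-finger parallel gripper is mounted at the origin on the work surface. World frame = base frame: x ahead of the robot, y to its left, z up, the work surface at z = 0. Lengths are in m, angles in rad, forces in N, time in s.
With the tool pointing down it reaches from about 0.3 to 0.85 m from the base axis. Payload 5.4 kg.
Tool frame: the origin (TCP) lies at the very end of the fingers, on their centre line; the grasp point (between the pads) lies 19 mm behind it; z points along the fingers, y is the line along which they close (so a half turn about z gives the same grasp; the last joint's range is limited). The gripper opens to 85 mm and grips with 20 to 120 N. Pads are 22 mm wide; open, the fingers measure 114 mm over their backs; the gripper's body (76 mm by 85 mm) begins 54 mm behind the grasp point. The pads swing forward as they close: fully open they stand 13 mm farther back than shut.
Start: joints at [-0.21, 0.158, 1.597, -0, 1.386, -0.21], TCP at [0.575, -0, 0.231] pointing down, gripper open.
Joint ranges: [-2.91, 2.91], [-0.94, 2.29], [0.18, 2.7], [-1.29, 4.43], [0.17, 2.64], [-3, 3]. Speed limits (rad/s): [2.57, 2.57, 3.14, 3.14, 3.14, 3.14].

### API

Orientations are given as a rotation vector (axis times angle).
In Python, from rig import sensors, capture, get_calibration, workorder gives the robot as it stands. The module is installed in compiled form; this text tells all that it offers.
- The arm moves only by the tool step_arm, never from a script. Its argument "increments" is a list of rows, each an object of numbers: "x", "y", "z": the shift along the tool's x, y, z in m; "twist": the turn about the tool's z in degrees; "jaw": the finger opening in m, from 0 to 0.0854. In form: [{"x": .., "y": .., "z": .., "twist": .., "jaw": ..}, ...]. A call has 1 to 5 rows; each row is the pose to reach, as a shift and turn from the pose commanded when the call began, along the tool's axes at that moment; what a row does not reach only later rows make up. A row lasts 1/8 s, in which the tool goes at most 62.5 mm and 10.7 degrees, less where a joint would pass 70% of its speed; a pose out of reach is approached as far as the arm can. A call with a gripper value outside its range is refused whole. The fingers move at their own pace and stop on an object; "newtons" is the grip in N (left out, the last holds). Time passes only in rows, so rows that repeat a pose let the fingers close. It gives the time, the measured TCP pose, the force, the opening and the grip force at its end, in the units of the state.
- sensors.read_state(): the state, without advancing time (a new reading comes with each control period).
- capture(name): name is "scene" or "side" or "wrist"; returns the picture (420x560x3 uint8, red, green, blue); there is no depth.
- get_calibration(name): a dict with "fx", "fy", "cx", "cy" (pixels), "dist" ([k1, k2, p1, p2, k3] as OpenCV has them; the pictures are not rectified), "rvec" (rotation vector, rad) and "tvec" (3), from world to camera coordinates, as OpenCV has them. Camera axes: x right, y down, z forward; pixel columns grow to the right and rows downward; lengths in m; the calibration is good to about 2 mm. A picture is of the moment at which its call begins: read the wrist's pose just before it. get_calibration takes no time and is no camera call; for the wrist camera it gives the pose at the moment of the call.
- workorder.hand_in(): hands the job in; it is judged then, once.
The state is a dict: "t": time; "joints": joint angles; "joint_velocities": joint speeds; "joint_efforts": joint torques, N m; "position": TCP position; "tcp_rot": TCP orientation; "wrist_force": force on the tool from outside, world axes, zero at the start; "wrist_torque": the same for the moment, N m; "grip_width": finger opening in m; "finger_force": force on a finger pad.
Only numpy, scipy, OpenCV 4.12 (cv2) and the standard library are available. Lean on these libraries where they do the work, as an engineer would, in place of code of your own. Each camera call takes 0.05 s, during which the arm holds its last target. There are 200 camera calls.

### The job

Using the wooden sweeper, not the fingers, sweep the four green cubes off the shelf through the open front of the aluminium tin, then press the pile firmly against the tin's blue divider for a moment, without ramming it. Leave all the cubes wholly inside the tin and stand the sweeper upright on the shelf in front of the tin's mouth, clear of it. Leave the dice cup, marble jar and timer where they are.

Things in the scene. Friction and masses are not known exactly. Their poses are not given: they have to be found in the camera images.
- tin: Grey aluminium tin fixed to the shelf, open on top and at its front; inside 158 wide, 165 long, walls 42 high, 4 thick, floor level with the shelf. Origin: middle of the mouth at shelf height; x points into the tin, z up. A blue full-width divider, 36 high, that stays put, has its face 80 to 120 mm behind the mouth: where differs each time and is not measured; feel for it or see it.
- sweeper: Wooden hand sweeper standing upright on the shelf: head 130 mm long (its y axis), 34 mm thick (its x axis), 26 mm high, flat on both long faces; from its middle a square handle of 22 x 22 mm stands straight up to 130 mm above the underside. Origin: centre of the head's underside; z points up the handle. About 180 g.
- cube1: Green wooden cube number 1, 25 mm on each edge, about 15 g, lying loose in front of the tin's mouth. Origin: centre of the face that is underneath at the start (12.5 mm below the cube's centre).
- cube2: Green wooden cube number 2, 25 mm on each edge, about 15 g, lying loose in front of the tin's mouth. Origin: centre of the face that is underneath at the start (12.5 mm below the cube's centre).
- cube3: Green wooden cube number 3, 25 mm on each edge, about 15 g, lying loose in front of the tin's mouth. Origin: centre of the face that is underneath at the start (12.5 mm below the cube's centre).
- cube4: Green wooden cube number 4, 25 mm on each edge, about 15 g, lying loose in front of the tin's mouth. Origin: centre of the face that is underneath at the start (12.5 mm below the cube's centre).
- dice_cup: Black plastic dice cup, 72 mm across, 85 mm high, standing loose. Origin: centre of its underside. Bystander.
- marble_jar: Closed glass marble jar with red screw cap, 76 mm across, 100 mm high, standing loose. Origin: centre of its underside. Bystander.
- timer: Yellow silicone game timer, 62 x 62 mm, 42 mm high with its switch, lying loose. Origin: centre of its underside. Bystander.
There are look-alikes about, which are no part of the job. What is shaped like the sweeper but purple is not meant.

How it is judged:
By the outcome, as a careful person would: the job done as asked, in the order asked, and still so for the second after the job is handed in, with the robot touching nothing.
It also fails if it takes over 48 s, if anything falls off the work surface, if the arm or the gripper's body presses on something with over 40 N, if the wrist force passes 120 N, or if a joint passes its speed limit or range.

## Working session

There is one attempt and no reset: what is moved stays moved. The work goes in short steps, Python scripts to look and compute and a tool call to move; the robot and the scene stay as the last step left them, time stands still between calls to the robot, and variables do not carry over. Pictures are saved under pics/ and viewed, at most 10 in all, crops included, and the job is handed in when it is done.

Besides the shell and the picture viewer there is one more tool, called after ">>>" as a command line: name --argument value ..., lists and objects as JSON in quotes. step_arm: Moves the arm, as the interface text tells. Its arguments: {"type":"object","properties":{"increments":{"type":"array"},"newtons":{"type":"number"}},"required":["increments"]}

```bash
mkdir -p pics
cat > h.py <<'E'
import numpy as np, cv2
from rig import sensors, capture, get_calibration, workorder
def cal(n):
    c=get_calibration(n); K=np.array([[c['fx'],0,c['cx']],[0,c['fy'],c['cy']],[0,0,1.]])
    return K,np.array(c['dist'],float),np.array(c['rvec'],float).reshape(3),np.array(c['tvec'],float).reshape(3)
def ray(n,px):
    K,d,r,t=cal(n); R=cv2.Rodrigues(r)[0]
    u=cv2.undistortPoints(np.array(px,float).reshape(-1,1,2),K,d).reshape(-1,2)
    return -R.T@t,(np.c_[u,np.ones(len(u))])@R
def plane(n,px,z):
    o,d=ray(n,px); return o+d*((z-o[2])/d[:,2])[:,None]
def proj(n,P):
    K,d,r,t=cal(n); return cv2.projectPoints(np.array(P,float).reshape(-1,1,3),r,t,K,d)[0].reshape(-1,2)
def save(n,f):
    im=capture(n); cv2.imwrite(f'pics/{f}.png',im[:,:,::-1]); return im
E
python3 -c "
from h import *
for n in ['scene','side','wrist']:
    save(n,n+'0'); o,d=ray(n,[[280,210]]); print(n,o,d)
print(sensors.read_state())
a=cv2.imread('pics/scene0.png')
"
```

```text
scene [ 1.1832678  -0.62851721  0.74379042] [[-0.61316612  0.45196513 -0.64791092]]
side [0.42124812 0.98329296 0.66241941] [[ 0.10778569 -0.86994682 -0.48140272]]
wrist [0.57483759 0.08024074 0.37389228] [[ 0.00346803 -0.32048423 -0.94728617]]
{'t': 0.15, 'joints': array([-2.10123160e-01,  1.58914440e-01,  1.59796995e+00, -9.84254033e-06,
        1.38620691e+00, -2.10096376e-01]), 'joint_velocities': array([ 0.00033289, -0.00223391, -0.00476903,  0.00079807, -0.00096906,
        0.00117753]), 'joint_efforts': array([-2.14565043e-04, -3.96382570e+01, -3.31784391e+01, -3.73612720e-04,
        5.52137004e-03,  3.93964319e-05]), 'position': array([5.74522127e-01, 6.44342023e-05, 2.30523867e-01]), 'tcp_rot': array([-2.22058360e+00, -2.22052815e+00,  1.29302533e-03]), 'wrist_force': array([ 0.92757198, -0.38322828,  0.35820671]), 'wrist_torque': array([ 0.01582406, -0.0082607 ,  0.01847197]), 'finger_force': 0.0, 'grip_width': 0.0854242662681636}
```

View pics/scene0.png

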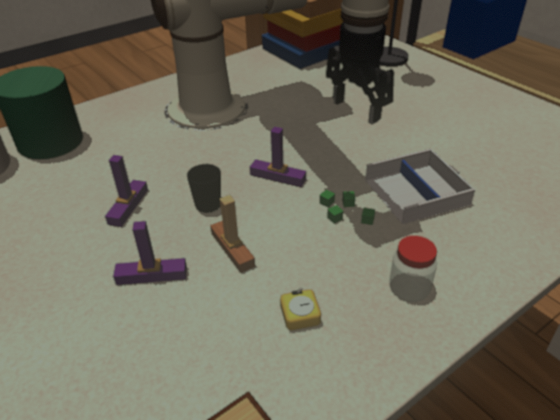

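View pics/side0.png

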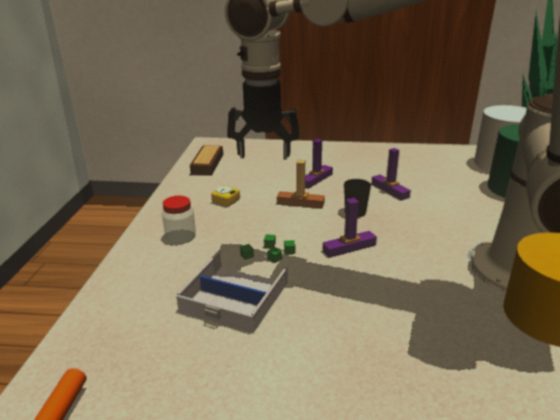

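Scene: tan sweeper at about (230,235), cubes near (328–368, 197–215), and the tin at (418,185) with its mouth facing the cubes. The jar (414,265), timer (300,308) and cup (206,188) stand nearby. I'll zoom in for the corners.

```bash
python3 -c "
from h import *
a=cv2.imread('pics/scene0.png')[140:290,200:480]; b=cv2.imread('pics/side0.png')[150:340,160:340]
a=cv2.resize(a,None,fx=2.8,fy=2.8,interpolation=cv2.INTER_CUBIC)
cv2.imwrite('pics/za.png',np.clip(a*1.5,0,255).astype('uint8'))
b=cv2.resize(b,None,fx=3.1,fy=3.1,interpolation=cv2.INTER_CUBIC); cv2.imwrite('pics/zb.png',np.clip(b*1.5,0,255).astype('uint8'))
for n in ['scene','side']:
  im=cv2.imread(f'pics/{n}0.png'); h=cv2.cvtColor(im,cv2.COLOR_BGR2HSV)
  for nm,lo,hi in [('green',(45,90,30),(85,255,255)),('blue',(100,120,30),(122,255,255)),('tan',(5,90,70),(22,255,255)),('red',(0,150,80),(4,255,255)),('yel',(22,150,90),(32,255,255))]:
    m=cv2.inRange(h,lo,hi); k,l,s,c=cv2.connectedComponentsWithStats(m)
    print(n,nm,[(s[i][:5].tolist(),c[i].round(1).tolist()) for i in range(1,k) if 25<s[i][4]<1500])
"
```

```text
scene green [([321, 190, 13, 10, 84], [327.0, 194.7]), ([344, 191, 10, 9, 63], [348.7, 194.9]), ([329, 206, 14, 10, 93], [335.0, 210.4]), ([363, 209, 11, 7, 50], [367.8, 212.5])]
scene blue [([264, 34, 39, 21, 138], [283.1, 44.3])]
scene tan [([281, 9, 38, 14, 209], [296.9, 15.5]), ([320, 9, 20, 7, 26], [330.0, 12.2]), ([222, 16, 26, 40, 829], [234.7, 34.8]), ([0, 112, 7, 16, 60], [1.8, 121.0]), ([268, 164, 19, 8, 61], [277.2, 167.9]), ([116, 197, 13, 6, 50], [121.9, 200.0]), ([211, 199, 43, 67, 990], [230.8, 235.5]), ([150, 259, 11, 12, 55], [156.4, 264.4]), ([138, 260, 9, 12, 56], [140.5, 266.9]), ([407, 261, 25, 7, 58], [417.8, 264.7]), ([533, 283, 27, 42, 608], [550.0, 304.4]), ([281, 300, 40, 30, 329], [301.5, 321.0]), ([213, 393, 53, 27, 766], [241.6, 410.0])]
scene red [([399, 237, 37, 26, 765], [417.0, 249.2])]
scene yel []
side green [([523, 81, 8, 25, 116], [525.7, 94.8]), ([499, 125, 20, 18, 258], [510.1, 132.6]), ([264, 234, 18, 28, 275], [272.0, 248.1]), ([284, 240, 11, 14, 126], [289.2, 246.1]), ([240, 245, 13, 14, 134], [246.5, 251.3])]
side blue [([201, 276, 63, 18, 129], [230.3, 284.4])]
side tan [([480, 36, 9, 46, 51], [484.1, 57.9]), ([469, 94, 9, 46, 49], [473.0, 117.4]), ([323, 111, 147, 34, 487], [398.7, 135.4]), ([265, 133, 15, 7, 27], [269.4, 137.0]), ([297, 132, 16, 9, 41], [307.9, 137.3]), ([190, 145, 33, 22, 437], [206.2, 155.1]), ([277, 159, 48, 49, 907], [300.2, 192.0]), ([310, 169, 14, 6, 40], [316.4, 172.0]), ([388, 181, 11, 5, 38], [393.0, 183.0]), ([211, 191, 29, 16, 269], [225.2, 198.9]), ([162, 195, 29, 19, 150], [176.2, 205.9]), ([340, 235, 20, 8, 79], [349.3, 238.7]), ([506, 269, 5, 21, 28], [508.3, 278.8]), ([34, 367, 53, 53, 1433], [62.5, 395.1])]
side red [([163, 196, 27, 16, 295], [176.1, 202.6])]
side yel [([232, 188, 7, 7, 26], [234.8, 190.3]), ([212, 191, 22, 8, 79], [223.1, 194.5]), ([536, 233, 24, 23, 248], [552.0, 241.5]), ([541, 247, 9, 8, 31], [545.2, 250.6])]
```

View pics/za.png

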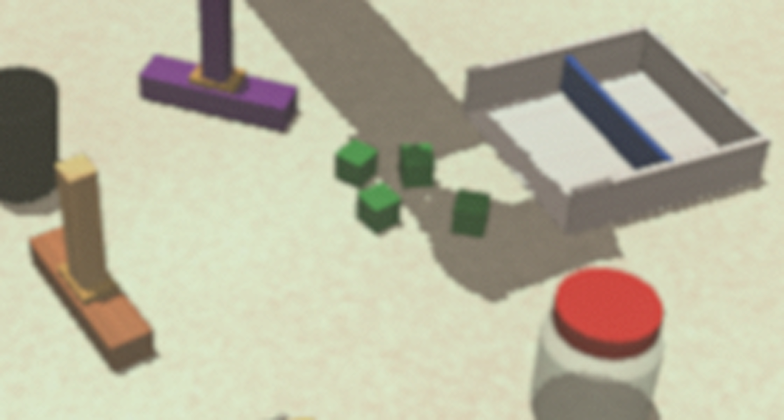

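View pics/zb.png

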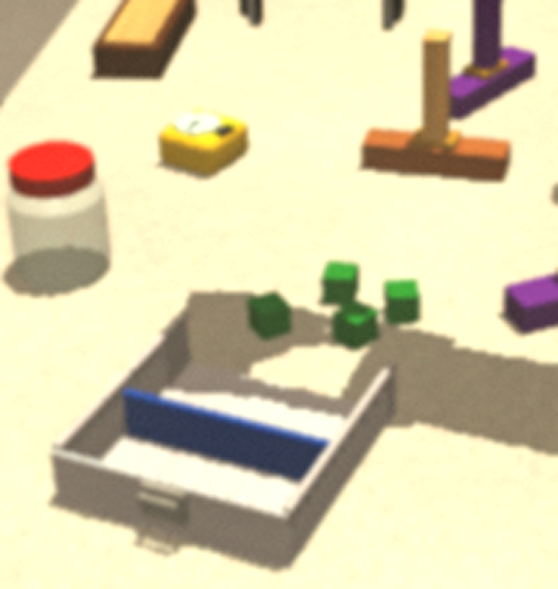

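The zooms show the tin rim corners, the blue divider, the sweeper's head and handle top, and the four cube tops. Now to triangulate.

```bash
python3 -c "
from h import *
np.set_printoptions(precision=4,suppress=True)
A=lambda p: np.array(p)/2.8+[200,140]
B=lambda p: np.array(p)/3.1+[160,150]
def both(nm,a,b,z):
  print(nm); print(np.c_[plane('scene',A(a),z)[:,:2],plane('side',B(b),z)[:,:2]])
both('rim mL? order mouth1,back1,back2,mouth2',[[468,70],[645,30],[768,142],[565,192]],[[390,370],[288,515],[55,450],[188,297]],.042)
both('div',[[568,57],[668,157]],[[327,443],[125,393]],.036)
both('cubes',[[357,153],[417,150],[380,193],[471,198]],[[402,287],[356,316],[341,270],[269,300]],.025)
both('handle',[[76,167]],[[437,36]],.130)
both('head top',[[30,240],[66,232],[152,335],[112,350]],[[510,143],[500,140],[370,130],[362,147]],.026)
print('jar',plane('scene',[[417,247]],.1),plane('side',[[176,201]],.1))
print('timer',plane('scene',[[300,305]],.03),plane('side',[[225,194]],.03))
print('cup',plane('scene',[[205,173]],.085),plane('side',[[356,185]],.085))
print('purple',plane('scene',A([[220,90]]),.026),plane('side',[[350,238]],.026))
"
```

```text
rim mL? order mouth1,back1,back2,mouth2
[[0.5178 0.1079 0.5181 0.1188]
 [0.5688 0.2597 0.5631 0.2709]
 [0.7239 0.2151 0.7194 0.2234]
 [0.6698 0.0557 0.6748 0.0416]]
div
[[0.5502 0.1895 0.5508 0.1935]
 [0.6852 0.1507 0.6934 0.1527]]
cubes
[[ 0.5265 -0.0166  0.523  -0.0126]
 [ 0.5526  0.0215  0.5528  0.0299]
 [ 0.5729 -0.0347  0.5723 -0.0326]
 [ 0.619   0.0136  0.6204  0.0144]]
handle
[[ 0.5189 -0.2578  0.5157 -0.2491]]
head top
[[ 0.4554 -0.2662  0.4506 -0.2567]
 [ 0.4643 -0.2413  0.4597 -0.2618]
 [ 0.5878 -0.2525  0.5777 -0.2713]
 [ 0.5825 -0.2812  0.5809 -0.2374]]
jar [[ 0.7979 -0.0562  0.1   ]] [[ 0.8009 -0.0554  0.1   ]]
timer [[ 0.7276 -0.2557  0.03  ]] [[ 0.7253 -0.2375  0.03  ]]
cup [[ 0.3675 -0.2186  0.085 ]] [[ 0.3687 -0.2123  0.085 ]]
purple [[ 0.3967 -0.0499  0.026 ]] [[ 0.3821 -0.0443  0.026 ]]
```

>>> step_arm --increments '[{"x": -0.05,"y": -0.012,"twist": -10,"jaw": 0.0854},{"x": -0.1,"y": -0.023,"twist": -20},{"x": -0.15,"y": -0.035,"twist": -30},{"x": -0.2,"y": -0.046,"twist": -40},{"x": -0.253,"y": -0.058,"twist": -50}]'

```text
invalid input at $.increments[0]: expected keys x, y, z, twist, jaw
```

>>> step_arm --increments '[{"twist": -10},{"twist": -20},{"twist": -30},{"twist": -34},{"twist": -34}]'

```text
invalid input at $.increments[0]: expected keys x, y, z, twist, jaw
```

```bash
python3 -c "
from h import *
s=sensors.read_state();print(s['position'],s['tcp_rot'],s['joints'],s['t'])
K=cal('wrist'); print(ray('wrist',[[280,210]]))
save('wrist','w1')
b=cv2.imread('pics/w1.png');cv2.imwrite('pics/w1b.png',np.clip(b*1.4,0,255).astype('uint8'))
"
```

```text
[5.74522127e-01 6.44342023e-05 2.30523867e-01] [-2.22058360e+00 -2.22052815e+00  1.29302533e-03] [-2.10123160e-01  1.58914440e-01  1.59796995e+00 -9.84254033e-06
  1.38620691e+00 -2.10096376e-01] 0.15
(array([0.57483759, 0.08024074, 0.37389228]), array([[ 0.00346803, -0.32048423, -0.94728617]]))
```

View pics/w1b.png

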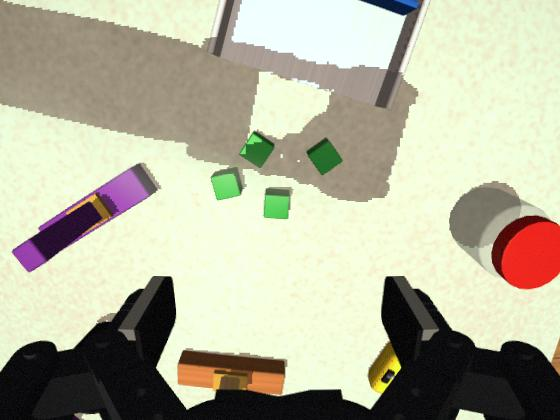

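The wrist view (arm unmoved, the calls were refused) shows the cubes at (227,183), (257,149), (277,204) and (324,156), the tin's mouth between (213,50) and (388,105), and the sweeper head at (232,370). I'll resend with every key.

>>> step_arm --increments '[{"x": -0.05,"y": -0.012,"z": 0,"twist": -10,"jaw": 0.0854},{"x": -0.1,"y": -0.023,"z": 0,"twist": -20,"jaw": 0.0854},{"x": -0.15,"y": -0.035,"z": 0,"twist": -30,"jaw": 0.0854},{"x": -0.2,"y": -0.046,"z": 0,"twist": -40,"jaw": 0.0854},{"x": -0.253,"y": -0.058,"z": 0,"twist": -50,"jaw": 0.0854}]'

```text
t: 0.82
position: [0.5164, -0.2544, 0.2312]
tcp_rot: [-1.066, -2.955, -0.0]
wrist_force: [0.6, 0.2, 0.3]
grip_width: 0.0854
finger_force: 0.0
```

>>> step_arm --increments '[{"x": 0,"y": 0,"z": 0,"twist": -10,"jaw": 0.0854},{"x": 0,"y": 0,"z": 0,"twist": -20,"jaw": 0.0854},{"x": 0,"y": 0,"z": 0,"twist": -30,"jaw": 0.0854},{"x": 0,"y": 0,"z": 0,"twist": -34,"jaw": 0.0854},{"x": 0,"y": 0,"z": 0,"twist": -34,"jaw": 0.0854}]'

```text
t: 1.45
position: [0.5169, -0.2529, 0.2311]
tcp_rot: [-0.166, -3.137, -0.0]
wrist_force: [0.1, -0.2, 0.0]
grip_width: 0.085
finger_force: 0.0
```

```bash
python3 -c "
from h import *
s=sensors.read_state();print(s['position'],s['tcp_rot'],s['joints'],s['t'])
print('w0 head? mouth corners')
print(ray('wrist',[[280,210]]))
save('wrist','w1')
b=cv2.imread('pics/w1.png');cv2.imwrite('pics/w1b.png',np.clip(b*1.2,0,255).astype('uint8'))
"
```

```text
[ 0.51687159 -0.25292915  0.23105268] [-1.65739827e-01 -3.13683558e+00 -4.44452207e-04] [-6.64995779e-01  1.60100119e-01  1.59558406e+00  1.25474185e-05
  1.38638333e+00 -2.13021932e+00] 1.45
w0 head? mouth corners
(array([ 0.43683066, -0.24490676,  0.37441362]), array([[ 0.31846096, -0.02865432, -0.94754146]]))
```

View pics/w1b.png

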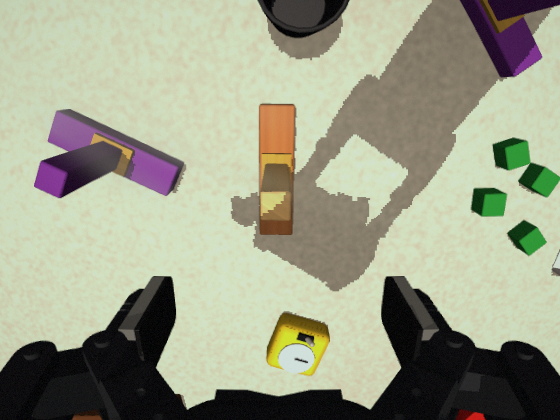

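The wrist view shows the sweeper head upright at columns 260–295, rows 104–235, aligned with the gripper. The handle top centre is about (276,207) and the cubes are at right (490–540, 150–240).

```bash
python3 -c "
from h import *
np.set_printoptions(precision=4,suppress=True)
im=cv2.imread('pics/w1.png').astype(int)
for r in (112,125,145,200,207,214,228): 
  g=im[r,240:315]; d=np.abs(np.diff(g,axis=0)).sum(1); print(r,[(240+i,int(d[i])) for i in range(74) if d[i]>40])
g=im[:,277].sum(1);d=np.diff(g);print([(i,int(d[i])) for i in range(95,250) if abs(d[i])>30])
print(plane('wrist',[[262,193],[291,193],[291,219],[262,219],[276.5,206]],.13))
print(plane('wrist',[[260,104],[295,104],[260,150],[295,150]],.026))
"
```

```text
112 [(257, 41), (258, 192), (259, 42), (293, 62), (294, 48), (295, 156), (296, 92)]
125 [(257, 43), (258, 202), (259, 57), (293, 57), (294, 130), (295, 132)]
145 [(257, 52), (258, 187), (292, 55), (293, 48), (294, 158), (295, 105)]
200 [(258, 60), (259, 58), (260, 124), (282, 41), (283, 112), (290, 46), (292, 47), (293, 82)]
207 [(258, 70), (259, 60), (260, 130), (272, 47), (273, 121), (289, 42), (290, 56), (292, 66), (293, 65)]
214 [(258, 70), (259, 58), (260, 138), (262, 102), (289, 43), (290, 60), (291, 45), (292, 79)]
228 [(253, 57), (254, 151), (258, 69), (259, 56), (291, 60), (292, 84)]
[(102, -57), (103, -264), (104, 83), (105, 55), (152, -182), (153, 141), (154, 71), (162, -58), (163, -107), (190, 62), (191, 109), (203, -162), (219, -36), (233, 60), (234, 70)]
[[ 0.5053 -0.2634  0.13  ]
 [ 0.5074 -0.2434  0.13  ]
 [ 0.5266 -0.2452  0.13  ]
 [ 0.5244 -0.2657  0.13  ]
 [ 0.5158 -0.2544  0.13  ]]
[[ 0.4493 -0.2631  0.026 ]
 [ 0.4527 -0.231   0.026 ]
 [ 0.4918 -0.2682  0.026 ]
 [ 0.4953 -0.2349  0.026 ]]
```

>>> step_arm --increments '[{"x": 0.001,"y": -0.001,"z": 0.04,"twist": -0.5,"jaw": 0.0854},{"x": 0.001,"y": -0.001,"z": 0.08,"twist": -0.5,"jaw": 0.0854},{"x": 0.001,"y": -0.001,"z": 0.12,"twist": -0.5,"jaw": 0.0854},{"x": 0.001,"y": -0.001,"z": 0.15,"twist": -0.5,"jaw": 0.0854},{"x": 0.001,"y": -0.001,"z": 0.162,"twist": -0.5,"jaw": 0.0854}]'

```text
t: 2.12
position: [0.5147, -0.253, 0.0672]
tcp_rot: [-0.152, -3.135, -0.003]
wrist_force: [-0.4, 0.7, -0.5]
grip_width: 0.0853
finger_force: 0.0
```

>>> step_arm --increments '[{"x": 0,"y": 0,"z": 0,"twist": 0,"jaw": 0.05},{"x": 0,"y": 0,"z": 0,"twist": 0,"jaw": 0.03},{"x": 0,"y": 0,"z": 0,"twist": 0,"jaw": 0.015},{"x": 0,"y": 0,"z": 0,"twist": 0,"jaw": 0.01},{"x": 0,"y": 0,"z": 0,"twist": 0,"jaw": 0.01}]' --newtons 80

```text
t: 2.75
position: [0.5168, -0.2547, 0.0706]
tcp_rot: [0.151, 3.136, -0.003]
wrist_force: [0.1, 0.7, 6.1]
grip_width: 0.0212
finger_force: 78.9
```

>>> step_arm --increments '[{"x": 0,"y": 0,"z": 0,"twist": 0,"jaw": 0.01},{"x": 0,"y": 0,"z": 0,"twist": 0,"jaw": 0.01},{"x": 0,"y": 0,"z": 0,"twist": 0,"jaw": 0.01}]' --newtons 80

```text
t: 3.12
position: [0.5168, -0.2547, 0.0707]
tcp_rot: [0.151, 3.136, -0.002]
wrist_force: [-0.5, -1.1, 6.1]
grip_width: 0.0209
finger_force: 78.9
```

>>> step_arm --increments '[{"x": 0,"y": 0,"z": -0.015,"twist": 0,"jaw": 0.01},{"x": 0,"y": 0.02,"z": -0.03,"twist": 3,"jaw": 0.01},{"x": -0.004,"y": 0.06,"z": -0.03,"twist": 6,"jaw": 0.01},{"x": -0.008,"y": 0.1,"z": -0.03,"twist": 9,"jaw": 0.01},{"x": -0.011,"y": 0.13,"z": -0.03,"twist": 11,"jaw": 0.01}]'

```text
t: 3.75
position: [0.539, -0.1237, 0.0995]
tcp_rot: [-0.452, -3.108, -0.001]
wrist_force: [0.5, 1.5, -1.5]
grip_width: 0.0206
finger_force: 78.4
```

>>> step_arm --increments '[{"x": 0,"y": 0,"z": 0,"twist": 0,"jaw": 0.01},{"x": 0,"y": 0,"z": 0,"twist": 0,"jaw": 0.01}]'

```text
t: 4.0
position: [0.5391, -0.1259, 0.0995]
tcp_rot: [-0.45, -3.109, 0.0]
wrist_force: [-0.6, -0.3, -1.8]
grip_width: 0.0213
finger_force: 78.5
```

```bash
python3 -c "
from h import *
s=sensors.read_state();print(s['position'],s['tcp_rot'],s['wrist_force'],s['t'])
import pickle; pickle.dump(get_calibration('wrist'),open('c2.pkl','wb'))
save('wrist','w2')
b=cv2.imread('pics/w2.png');cv2.imwrite('pics/w2b.png',cv2.resize(np.clip(b*1.3,0,255).astype('uint8'),(784,588)))
"
```

```text
[ 0.53913888 -0.12587696  0.09947957] [-4.50132627e-01 -3.10900671e+00  4.58225218e-04] [-0.62391556 -0.3458876  -1.78399593] 4.0
```

View pics/w2b.png

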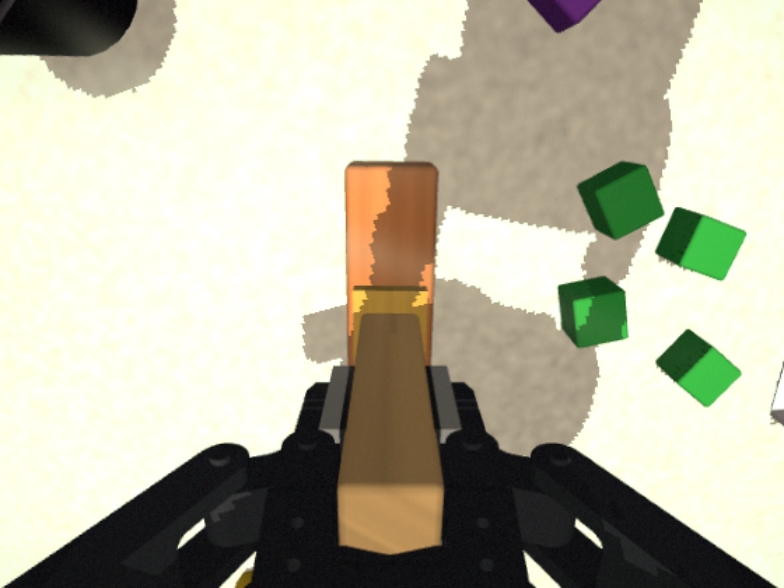

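The sweeper is held straight, head at (390,160)–(390,360) in the enlarged view. The cubes are at right: (620,200), (702,243), (594,312), (698,368).

```bash
python3 -c "
from h import *
np.set_printoptions(precision=4,suppress=True)
u=np.array([np.cos(np.radians(73.5)),np.sin(np.radians(73.5))]);v=np.array([-u[1],u[0]])
p=np.array([.539,-.1258])
im=cv2.cvtColor(cv2.imread('pics/w2.png'),cv2.COLOR_BGR2HSV)
m=cv2.inRange(im,(45,90,25),(85,255,255));k,l,s,c=cv2.connectedComponentsWithStats(m)
for i in range(1,k):
  if s[i][4]>200:
    q=plane('wrist',[c[i]],.0125)[0,:2]
    e=np.argwhere(l==i)[:,::-1]; ys=(plane('wrist',e,.0125)[:,:2]-p)@v
    print(s[i][4],q,(q-p)@u,(q-p)@v,ys.min(),ys.max())
h=plane('wrist',np.array([[347,170],[436,170]])/1.4,.055)[:,:2]-p; print(h@u,h@v)
"
```

```text
2265 [ 0.5226 -0.0117] 0.10470491522087179 0.04814515350015959 0.029863690362818354 0.06456057344740074
2069 [0.554  0.0231] 0.1469924225207529 0.027924058102085 0.010233529156308251 0.04477815106486487
1993 [ 0.5731 -0.0335] 0.09822875904668994 -0.006488121047654942 -0.024937953528367123 0.010768241541095935
1761 [0.6205 0.0159] 0.15901042469317198 -0.03793097309840735 -0.06108008199162219 -0.017015542495208893
[-0.0161  0.0159] [0.0638 0.0638]
```

>>> step_arm --increments '[{"x": 0.004,"y": 0,"z": 0.015,"twist": 0,"jaw": 0.01},{"x": 0.004,"y": 0,"z": 0.027,"twist": 0,"jaw": 0.01},{"x": 0.004,"y": 0.02,"z": 0.027,"twist": 0,"jaw": 0.01},{"x": 0.004,"y": 0.04,"z": 0.027,"twist": 0,"jaw": 0.01},{"x": 0.004,"y": 0.055,"z": 0.027,"twist": 0,"jaw": 0.01}]'

```text
t: 4.68
position: [0.5512, -0.07, 0.0719]
tcp_rot: [-0.449, -3.109, -0.0]
wrist_force: [0.1, 0.3, -1.0]
grip_width: 0.021
finger_force: 78.5
```

>>> step_arm --increments '[{"x": 0,"y": 0.012,"z": 0,"twist": 0,"jaw": 0.01},{"x": 0,"y": 0.024,"z": 0,"twist": 0,"jaw": 0.01},{"x": 0,"y": 0.036,"z": 0,"twist": 0,"jaw": 0.01},{"x": 0,"y": 0.048,"z": 0,"twist": 0,"jaw": 0.01},{"x": 0,"y": 0.06,"z": 0,"twist": 0,"jaw": 0.01}]'

```text
t: 5.3
position: [0.5683, -0.0135, 0.0723]
tcp_rot: [-0.451, -3.109, 0.0]
wrist_force: [0.9, 0.2, -1.5]
grip_width: 0.021
finger_force: 78.4
```

>>> step_arm --increments '[{"x": 0,"y": 0.012,"z": 0,"twist": 0,"jaw": 0.01},{"x": 0,"y": 0.024,"z": 0,"twist": 0,"jaw": 0.01},{"x": 0,"y": 0.036,"z": 0,"twist": 0,"jaw": 0.01},{"x": 0,"y": 0.048,"z": 0,"twist": 0,"jaw": 0.01},{"x": 0,"y": 0.055,"z": 0,"twist": 0,"jaw": 0.01}]'

```text
t: 5.92
position: [0.5839, 0.0394, 0.0723]
tcp_rot: [0.45, 3.109, -0.0]
wrist_force: [0.2, -0.3, -2.0]
grip_width: 0.0213
finger_force: 78.5
```

```bash
python3 -c "
from h import *
s=sensors.read_state();print(s['position'],s['tcp_rot'],s['wrist_force'],s['t'])
save('wrist','w3');save('scene','s3');save('side','d3')
w=cv2.imread('pics/w3.png');a=cv2.imread('pics/s3.png')[130:240,290:480];b=cv2.imread('pics/d3.png')[210:340,170:330]
f=lambda i,W,H:cv2.resize(np.clip(i*1.3,0,255).astype('uint8'),(W,H))
cv2.imwrite('pics/m3.png',np.vstack([f(w,400,300),f(a,400,232)]) if 0 else np.hstack([f(w,440,330),np.vstack([f(a,350,203),f(b,350,284)])[:330] if 0 else cv2.resize(np.vstack([f(a,350,203),f(b,350,284)]),(237,330))]))
x=np.zeros((600,800,3),'uint8'); x[:300,:400]=f(w,400,300); x[300:,:]=0
x[:300,400:]=f(b,369,300) if 0 else f(b,400,300)
x[300:,:518]=f(a,518,300); cv2.imwrite('pics/m3.png',x)
"
```

```text
[0.58393425 0.03938618 0.0722902 ] [ 4.49964097e-01  3.10919923e+00 -3.67811259e-05] [ 0.18642049 -0.29185025 -1.9746474 ] 5.925
```

View pics/m3.png

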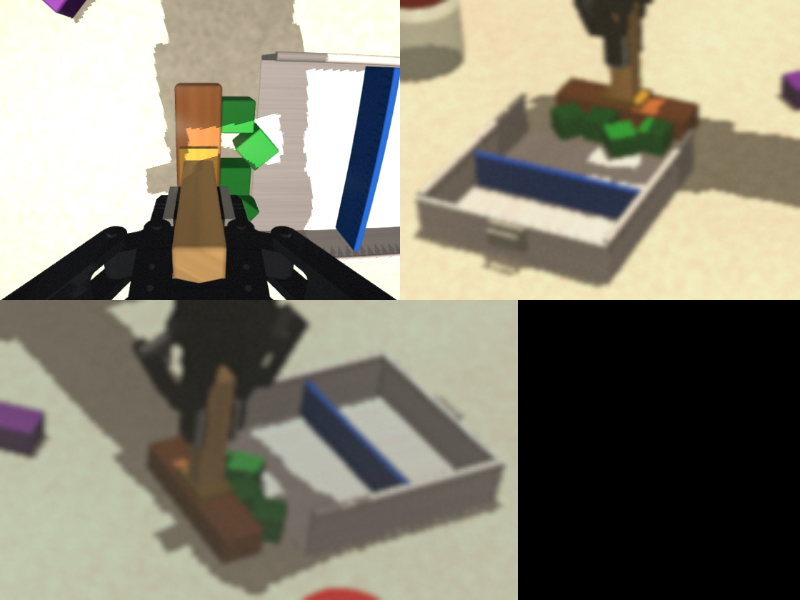

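All four cubes sit against the head's front face, with the mouth straight ahead; the tin's left rim is at (262–400,57) in the wrist panel and the divider's top edge runs (397,67)–(355,250). I'll check lateral alignment and the divider's depth.

```bash
python3 -c "
from h import *
np.set_printoptions(precision=4,suppress=True)
u=np.array([np.cos(np.radians(73.5)),np.sin(np.radians(73.5))]);v=np.array([-u[1],u[0]])
p=np.array([.584,.0394])
def t(n,q,z):
  d=plane(n,q,z)[:,:2]-p; return np.c_[d@u,d@v]
W=lambda q:np.array(q)*1.4
D=lambda q:(np.array(q)-[400,0])*[160/400,130/300]+[170,210]
S=lambda q:(np.array(q)-[0,300])*[190/518,110/300]+[290,130]
print('wrist rim L outer front, far',t('wrist',W([[275,52],[398,57]]),.042), 'inner',t('wrist',W([[275,61],[390,67]]),.042))
print('div top face edge L,R',t('wrist',W([[392,68],[352,250]]),.036),'bottom', t('wrist',W([[367,68],[337,232]]),0))
print('side rim: L front(outer), R front, backR, backL',t('side',D([[693,133],[525,95],[417,199],[608,245]]),.042),'div',t('side',D([[638,190],[476,153]]),.036))
print('scene rim: backL, backR, div',t('scene',S([[382,357],[501,464]]),.042),t('scene',S([[308,381],[406,483]]),.036))
"
```

```text
wrist rim L outer front, far [[0.0474 0.0875]
 [0.1327 0.0878]] inner [[0.0478 0.082 ]
 [0.1279 0.0809]]
div top face edge L,R [[ 0.134   0.0803]
 [ 0.134  -0.073 ]] bottom [[ 0.138   0.0792]
 [ 0.1392 -0.08  ]]
side rim: L front(outer), R front, backR, backL [[ 0.0506  0.0861]
 [ 0.0478 -0.077 ]
 [ 0.2184 -0.0775]
 [ 0.2159  0.0863]] div [[ 0.1369  0.0743]
 [ 0.1383 -0.0734]]
scene rim: backL, backR, div [[ 0.206   0.0767]
 [ 0.2084 -0.0822]] [[ 0.1359  0.0772]
 [ 0.1342 -0.0686]]
```

>>> step_arm --increments '[{"x": 0,"y": 0.01,"z": 0,"twist": 0,"jaw": 0.01},{"x": 0,"y": 0.02,"z": 0,"twist": 0,"jaw": 0.01},{"x": 0,"y": 0.03,"z": 0,"twist": 0,"jaw": 0.01},{"x": 0,"y": 0.04,"z": 0,"twist": 0,"jaw": 0.01},{"x": 0,"y": 0.048,"z": 0,"twist": 0,"jaw": 0.01}]'

```text
t: 6.7
position: [0.5975, 0.0854, 0.0723]
tcp_rot: [-0.45, -3.109, 0.0]
wrist_force: [-0.5, -1.0, -1.2]
grip_width: 0.0212
finger_force: 78.4
```

>>> step_arm --increments '[{"x": 0,"y": 0.003,"z": 0,"twist": 0,"jaw": 0.01},{"x": 0,"y": 0.006,"z": 0,"twist": 0,"jaw": 0.01},{"x": 0,"y": 0.009,"z": 0,"twist": 0,"jaw": 0.01},{"x": 0,"y": 0.012,"z": 0,"twist": 0,"jaw": 0.01}]'

```text
t: 7.2
position: [0.6008, 0.0961, 0.0723]
tcp_rot: [-0.451, -3.109, 0.0]
wrist_force: [0.4, 0.4, -2.0]
grip_width: 0.0212
finger_force: 78.5
```

>>> step_arm --increments '[{"x": 0,"y": 0.002,"z": 0,"twist": 0,"jaw": 0.01},{"x": 0,"y": 0.004,"z": 0,"twist": 0,"jaw": 0.01}]'

```text
t: 7.45
position: [0.602, 0.1, 0.0723]
tcp_rot: [0.451, 3.109, -0.0]
wrist_force: [0.5, -0.5, -1.5]
grip_width: 0.0212
finger_force: 78.5
```

>>> step_arm --increments '[{"x": 0,"y": 0.002,"z": 0,"twist": 0,"jaw": 0.01},{"x": 0,"y": 0.004,"z": 0,"twist": 0,"jaw": 0.01}]'

```text
t: 7.7
position: [0.6031, 0.1039, 0.0723]
tcp_rot: [-0.451, -3.109, 0.0]
wrist_force: [-0.4, -0.8, -2.1]
grip_width: 0.0207
finger_force: 78.5
```

>>> step_arm --increments '[{"x": 0,"y": 0.002,"z": 0,"twist": 0,"jaw": 0.01},{"x": 0,"y": 0.004,"z": 0,"twist": 0,"jaw": 0.01}]'

```text
t: 7.95
position: [0.6042, 0.1077, 0.0723]
tcp_rot: [0.451, 3.109, 0.0]
wrist_force: [-0.1, -0.8, -1.2]
grip_width: 0.0209
finger_force: 78.5
```

>>> step_arm --increments '[{"x": 0,"y": 0.002,"z": 0,"twist": 0,"jaw": 0.01}]'

```text
t: 8.07
position: [0.6047, 0.1094, 0.0723]
tcp_rot: [-0.45, -3.109, 0.001]
wrist_force: [-0.8, -2.4, -0.6]
grip_width: 0.0208
finger_force: 78.5
```

>>> step_arm --increments '[{"x": 0,"y": 0.002,"z": 0,"twist": 0,"jaw": 0.01}]'

```text
t: 8.2
position: [0.6051, 0.1101, 0.0724]
tcp_rot: [-0.449, -3.109, 0.005]
wrist_force: [-2.7, -8.9, 1.5]
grip_width: 0.0211
finger_force: 78.7
```

>>> step_arm --increments '[{"x": 0,"y": 0.0015,"z": 0,"twist": 0,"jaw": 0.01}]'

```text
t: 8.32
position: [0.6054, 0.1105, 0.0725]
tcp_rot: [-0.449, -3.108, 0.008]
wrist_force: [-2.8, -10.9, 2.0]
grip_width: 0.0214
finger_force: 78.8
```

>>> step_arm --increments '[{"x": 0,"y": 0.001,"z": 0,"twist": 0,"jaw": 0.01}]'

```text
t: 8.45
position: [0.6056, 0.1107, 0.0725]
tcp_rot: [-0.448, -3.108, 0.01]
wrist_force: [-3.5, -12.0, 2.8]
grip_width: 0.0212
finger_force: 78.9
```

>>> step_arm --increments '[{"x": 0,"y": 0.0015,"z": 0,"twist": 0,"jaw": 0.01},{"x": 0,"y": 0.003,"z": 0,"twist": 0,"jaw": 0.01}]'

```text
t: 8.7
position: [0.606, 0.1116, 0.0725]
tcp_rot: [-0.447, -3.107, 0.016]
wrist_force: [-5.4, -18.5, 5.6]
grip_width: 0.021
finger_force: 79.3
```

```bash
python3 -c "
from h import *
s=sensors.read_state();print(s['position'],s['tcp_rot'],s['wrist_force'],s['t'])
save('wrist','w4');save('scene','s4');save('side','d4')
f=lambda i,W,H:cv2.resize(np.clip(i*1.3,0,255).astype('uint8'),(W,H))
x=np.zeros((600,800,3),'uint8'); x[:300,:400]=f(cv2.imread('pics/w4.png'),400,300)
x[:300,400:]=f(cv2.imread('pics/d4.png')[210:340,170:330],400,300)
x[300:,:518]=f(cv2.imread('pics/s4.png')[130:240,290:480],518,300); cv2.imwrite('pics/m4.png',x)
"
```

```text
[0.60604746 0.11164056 0.07252389] [-0.44721258 -3.10739283  0.01648932] [ -5.38925756 -18.48239425   5.60866847] 8.7
```

View pics/m4.png

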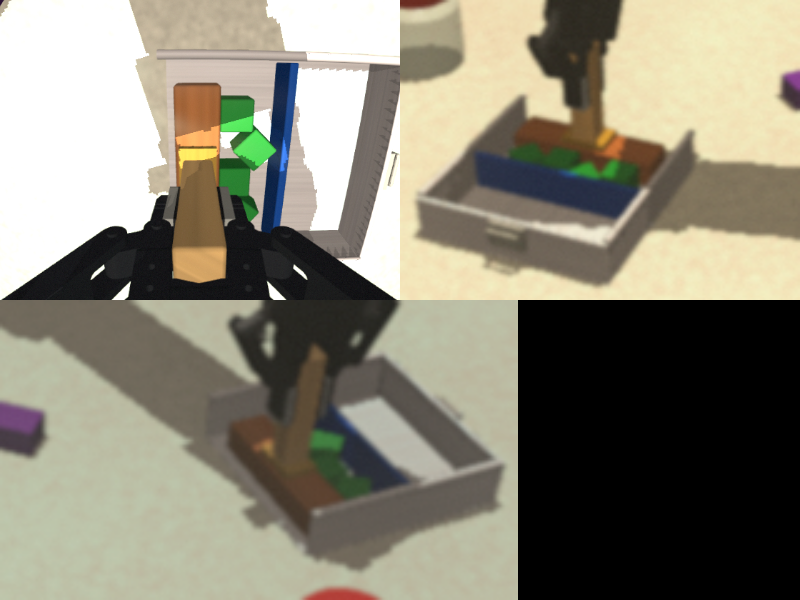

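>>> step_arm --increments '[{"x": 0,"y": 0.001,"z": 0,"twist": 0,"jaw": 0.01},{"x": 0,"y": 0.001,"z": 0,"twist": 0,"jaw": 0.01},{"x": 0,"y": 0.001,"z": 0,"twist": 0,"jaw": 0.01},{"x": 0,"y": 0.001,"z": 0,"twist": 0,"jaw": 0.01},{"x": 0,"y": 0.001,"z": 0,"twist": 0,"jaw": 0.01}]'

```text
t: 9.48
position: [0.6061, 0.1119, 0.0726]
tcp_rot: [-0.447, -3.107, 0.018]
wrist_force: [-5.8, -18.3, 5.6]
grip_width: 0.0212
finger_force: 79.5
```

>>> step_arm --increments '[{"x": 0,"y": 0.001,"z": 0,"twist": 0,"jaw": 0.01},{"x": 0,"y": 0.001,"z": 0,"twist": 0,"jaw": 0.01},{"x": 0,"y": 0.001,"z": 0,"twist": 0,"jaw": 0.01}]'

```text
t: 9.85
position: [0.6063, 0.1121, 0.0726]
tcp_rot: [-0.447, -3.107, 0.02]
wrist_force: [-5.9, -21.3, 6.0]
grip_width: 0.0212
finger_force: 79.7
```

>>> step_arm --increments '[{"x": 0,"y": -0.003,"z": 0,"twist": 0,"jaw": 0.01},{"x": 0,"y": -0.006,"z": 0,"twist": 0,"jaw": 0.01},{"x": 0,"y": -0.012,"z": 0,"twist": 0,"jaw": 0.01},{"x": 0,"y": -0.022,"z": 0,"twist": 0,"jaw": 0.01},{"x": 0,"y": -0.035,"z": 0,"twist": 0,"jaw": 0.01}]'

```text
t: 10.48
position: [0.5974, 0.0848, 0.0724]
tcp_rot: [0.45, 3.109, 0.0]
wrist_force: [-0.5, 0.9, -2.3]
grip_width: 0.0213
finger_force: 79.1
```

>>> step_arm --increments '[{"x": 0,"y": -0.015,"z": 0,"twist": 0,"jaw": 0.01},{"x": 0,"y": -0.03,"z": 0,"twist": 0,"jaw": 0.01},{"x": 0,"y": -0.045,"z": 0,"twist": 0,"jaw": 0.01},{"x": 0,"y": -0.06,"z": 0,"twist": 0,"jaw": 0.01},{"x": 0,"y": -0.07,"z": 0,"twist": 0,"jaw": 0.01}]'

```text
t: 11.1
position: [0.5773, 0.0169, 0.0723]
tcp_rot: [0.452, 3.109, -0.0]
wrist_force: [-0.4, -0.4, -1.4]
grip_width: 0.0211
finger_force: 79.1
```

>>> step_arm --increments '[{"x": 0,"y": 0,"z": 0.001,"twist": 0,"jaw": 0.01},{"x": 0,"y": 0,"z": 0.002,"twist": 0,"jaw": 0.01},{"x": 0,"y": 0,"z": 0.002,"twist": 0,"jaw": 0.01}]'

```text
t: 11.48
position: [0.5779, 0.0181, 0.0706]
tcp_rot: [0.449, 3.109, -0.001]
wrist_force: [-1.3, -0.3, 1.4]
grip_width: 0.0212
finger_force: 79.4
```

>>> step_arm --increments '[{"x": 0,"y": 0,"z": 0,"twist": 0,"jaw": 0.01},{"x": 0,"y": 0,"z": 0,"twist": 0,"jaw": 0.01},{"x": 0,"y": 0,"z": 0,"twist": 0,"jaw": 0.03},{"x": 0,"y": 0,"z": 0,"twist": 0,"jaw": 0.05},{"x": 0,"y": 0,"z": 0,"twist": 0,"jaw": 0.07}]' --newtons 20

```text
t: 12.1
position: [0.5776, 0.0181, 0.0702]
tcp_rot: [-0.451, -3.109, -0.0]
wrist_force: [-0.8, 0.4, -0.6]
grip_width: 0.0656
finger_force: 0.0
```

>>> step_arm --increments '[{"x": 0,"y": 0,"z": 0,"twist": 0,"jaw": 0.07},{"x": 0,"y": 0,"z": 0,"twist": 0,"jaw": 0.07},{"x": 0,"y": 0,"z": 0,"twist": 0,"jaw": 0.07}]'

```text
t: 12.48
position: [0.5776, 0.018, 0.0703]
tcp_rot: [-0.451, -3.109, -0.0]
wrist_force: [1.0, -0.5, 0.2]
grip_width: 0.0702
finger_force: 0.0
```

>>> step_arm --increments '[{"x": 0,"y": 0,"z": -0.02,"twist": 0,"jaw": 0.07},{"x": 0,"y": 0,"z": -0.05,"twist": 0,"jaw": 0.07},{"x": 0,"y": 0,"z": -0.09,"twist": 0,"jaw": 0.07},{"x": 0,"y": 0,"z": -0.13,"twist": 0,"jaw": 0.07},{"x": 0,"y": 0,"z": -0.16,"twist": 0,"jaw": 0.07}]'

```text
t: 13.1
position: [0.5784, 0.0179, 0.2343]
tcp_rot: [0.45, 3.105, -0.0]
wrist_force: [-0.4, 0.4, -1.1]
grip_width: 0.0704
finger_force: 0.0
```

>>> step_arm --increments '[{"x": 0,"y": 0,"z": 0,"twist": 0,"jaw": 0.07},{"x": 0,"y": 0,"z": 0,"twist": 0,"jaw": 0.07}]'

```text
t: 13.35
position: [0.5772, 0.018, 0.23]
tcp_rot: [-0.451, -3.108, -0.0]
wrist_force: [0.0, 0.9, -0.8]
grip_width: 0.0705
finger_force: 0.0
```

```bash
python3 -c "
from h import *
s=sensors.read_state();print(s['position'],s['wrist_force'],s['joint_velocities'],s['t'])
save('wrist','w5');save('scene','s5');save('side','d5')
f=lambda i,W,H:cv2.resize(np.clip(i*1.3,0,255).astype('uint8'),(W,H))
x=np.zeros((600,800,3),'uint8'); x[:300,:400]=f(cv2.imread('pics/w5.png'),400,300)
x[:300,400:]=f(cv2.imread('pics/d5.png')[180:340,150:350],400,300)
x[300:,:518]=f(cv2.imread('pics/s5.png')[130:290,240:480],518,300); cv2.imwrite('pics/m5.png',x)
"
```

```text
[0.57723563 0.01802947 0.23002841] [ 0.00894423  0.90118831 -0.82589437] [ 0.00112219  0.01858042  0.02199932  0.00048356 -0.00101136 -0.00067098] 13.35
```

View pics/m5.png

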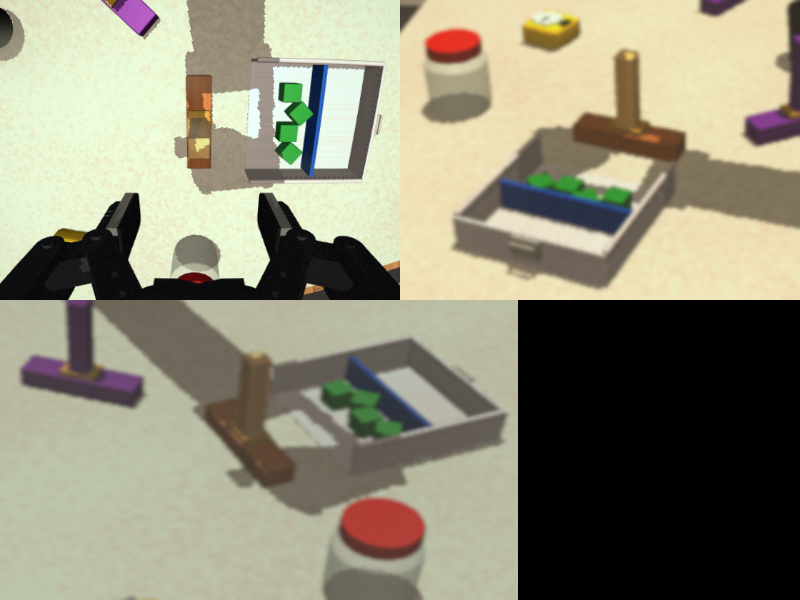

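All four cubes are inside the tin against the divider (wrist panel (290,92)–(290,153)). The sweeper stands upright at (200,120), clear of the mouth, and the bystanders have not moved.

```bash
python3 -c "
from h import *
print(workorder.hand_in())"
```

```text
the job is handed in; nothing more can be done
None
```

The four cubes were swept into the tin with the sweeper and pressed against the divider at up to about 22 N for roughly a second. The sweeper stands upright on the shelf clear of the mouth, the dice cup, marble jar and timer were not touched, and the job was handed in at about 13.5 s.

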